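# Clamp a club head in the bench fixture

## Robot

A 7-joint arm with a two-finger parallel gripper is mounted at the origin on a cart in front of the work surface, level with it; the furniture and walls round the work are solid. World frame = base frame: x ahead of the robot, y to its left, z up, the work surface at z = 0. Lengths are in m, angles in rad, forces in N, time in s.
With the tool pointing down it reaches from about 0.425 to 0.875 m from the base axis. Payload 8.4 kg.
Tool frame: the origin (TCP) lies midway between the tips of the shut fingers; the grasp point (between the pads) lies 19 mm behind it; z points along the fingers, y is the line along which they close (so a half turn about z gives the same grasp; the last joint's range is limited). The gripper opens to 85 mm and grips with 20 to 120 N. Pads are 22 mm wide; open, the fingers measure 114 mm over their backs; the gripper's body (76 mm by 85 mm) begins 54 mm behind the grasp point. The pads swing forward as they close: fully open they stand 13 mm farther back than shut.
Start: joints at [-1.362, 0.333, 0.04, 1.465, -0.013, 1.343, -0.059], TCP at [0.197, 0.619, 0.231] pointing down, gripper open.
Joint ranges: [-2.58, 2.58], [-0.38, 2.09], [-1.3, 1.39], [0.25, 2.4], [-1.5, 4.64], [0.08, 2.09], [-2.65, 2.65]. Speed limits (rad/s): [2.22, 2.22, 2.79, 2.79, 3.14, 3.14, 3.14].

## Interface

Orientations are given as [roll, pitch, yaw] about the fixed x, y, z axes, in that order (R = Rz(yaw) Ry(pitch) Rx(roll)).
In Python, from station import telemetry, viewer, env gives the robot as it stands. The module is installed in compiled form; this text tells all that it offers.
- The arm moves only by the tool apply_moves, never from a script. Its argument "targets" is one flat list of numbers, 5 for each row, row after row: the shift along the world's x, y, z in cm, then the turn about the world's z in degrees, then the opening in per cent of the stroke, from 0 (shut) to 100 (fully open). In form: [tx, ty, tz, spin, hand, tx, ty, tz, spin, hand, ...]. A call has 1 to 5 rows; each row shifts and turns the commanded pose from where the row before left it; what a row does not reach is not made up. A row lasts 1/12 s, in which the tool goes at most 41.7 mm and 7.16 degrees, less where a joint would pass 70% of its speed; a pose out of reach is approached as far as the arm can. A call with a gripper value outside its range is refused whole. The fingers move at their own pace and stop on an object; the grip force is fixed at half the most. Time passes only in rows, so rows that do not move let the fingers close. It gives the time, the measured TCP pose, the force, the opening and the grip force at its end, in the units of the state.
- telemetry.get_state(): the state, without advancing time (a new reading comes with each control period).
- viewer.get_image(name): name is "scene" or "side" or "wrist"; returns a dict with "color" (400x640x3 uint8, red, green, blue), "range_z" (400x640 float32, m along the optical axis (not along the pixel's ray), 0 where there is no reading), "fx", "fy", "cx", "cy" (pixels), "world_to_cam" (4x4, takes a point from world to camera coordinates); the wrist camera has in their place "tool_from_camera" (4x4, takes a point from camera to tool coordinates, whose origin is the TCP and whose axes are the flange's). Camera axes: x right, y down, z forward; pixel columns grow to the right and rows downward; lengths in m; the calibration is good to about 2 mm. The wrist camera is an equidistant fisheye: a pixel r from the principal point sees the ray r / f radians off the axis. A picture is of the moment at which its call begins: read the wrist's pose just before it.
- env.close_job(): hands the job in; it is judged then, once.
Trained networks look in a picture, given as the dict that the camera call returned (one of the last four; its "shot" number tells which), for a name from the list of things; names that differ only in an ending like _2 or _b are one class to them, and where a whole thing is asked for, a point or a joint stands for the part that bears it (a point fixed in the world has none). Each returns a list of dicts, best first, with "score" (0 to 1); they miss things now and then, are a little off and sometimes report something else, mostly with a low value. They report only what shows in the picture. A call takes as long as a camera call.
- viewer.recognise(picture, target): "rect" ([left, top, right, bottom] in pixels, round what is visible of it).
- viewer.cut_out(picture, target): "region" (400x640 bool, what is visible of it) and "rect" ([left, top, right, bottom] in pixels, round what is visible of it).
The state is a dict: "time": time; "q": joint angles; "joint_vel": joint speeds; "joint_torque": joint torques, N m; "tool_pos": TCP position; "tcp_rot": TCP orientation; "ft_force": force on the tool from outside, world axes, zero at the start; "moment": the same for the moment, N m; "grip_width": finger opening in m; "grip_force": force on a finger pad.
Only numpy, scipy, OpenCV 4.12 (cv2) and the standard library are available. Lean on these libraries where they do the work, as an engineer would, in place of code of your own. Each camera call takes 0.05 s, during which the arm holds its last target. There are 200 camera calls.

## Task

Clamp the black club head that lies in the blue fixture: with the back of a finger swing the steel strap all the way over it until the strap meets its stop, and only then push the red cam lever fully down, so that the rubber foot presses on the head. This is pushing work with shut fingers: do not lift or carry anything, keep the hand off the head, leave the other things on the table where they are, and finish with the hand clear.

Things in the scene. Friction and masses are not known exactly. Their poses are not given: they have to be found in the camera images.
- fixture: Blue base plate screwed to the table, 150 (x) by 270 (y) by 14 mm, with a low nest (rails to 28 mm above the table) that holds the club head, a steel pivot post (26 mm across, axis at y = -105 mm) and a stop pin (12 mm across, at x = -20.5, y = -64 mm, top 98 mm above the table, on the side away from the swing). Origin: centre of its underside, on the table; x and y along its edges, z up.
- strap_pivot (a point): Point on the vertical axis of the strap's pivot, at the strap's top face, 98 mm above the table; the frame is that of the fixture. A nut stands 7 mm above it.
- strap (a joint): Angle in rad by which the strap stands open. 0: against its stop, right over the head, the strap pointing from the pivot along the fixture's +y. Positive angles turn it toward the fixture's +x (clockwise from above); it runs from 0 to 1.6 and starts 0.8 to 1.25 open. At angle a it points from the pivot along (sin a, cos a) in the fixture's x and y. A stiff pivot: it stays where it is left; about 1 N at its end moves it.
- strap_end (a point): Point in the middle of the strap near its free end, 165 mm from the pivot axis and 91 mm above the table. The strap is a level steel bar 28 mm wide and 14 mm thick (84 to 98 mm above the table) that ends 180 mm from the pivot; its plain last 40 mm are the place to push. Below it are the foot and the head (crown 49 mm above the table).
- lever (a joint): Angle in rad of the cam lever that sits on the strap, 125 mm from the pivot. 0: up, the lever leaning back toward the pivot 60 degrees above level. It grows as the lever is pushed down and toward the pivot, to 0.98: fully down, lying nearly level along the strap (4 degrees above level). It swings in the upright plane through the strap. A stiff cam: stays where it is left; it takes about 3 to 10 N at the ball. Starts at 0 to 0.1.
- lever_grip (a point): Centre of the red ball, 18 mm across, at the end of the cam lever, 85 mm from the lever's axis. That axis is level, across the strap, 125 mm from the pivot and 110 mm above the table. Lever up: the ball is 184 mm above the table; down: 116 mm, 40 mm from the pivot axis.
- foot: Round rubber foot, 20 mm across, on a plunger under the strap 125 mm from the pivot. Origin: centre of its underside, z up; 55 mm above the table with the lever up. The cam drives it down up to 11 mm; it is sprung (2 N/mm) and presses on the head with about 5 to 8 N when the strap is fully over and the lever fully down.
- head: Loose black hybrid club head lying on its sole in the nest, 76 (x) by 105 (y) by 60 mm, 0.24 kg; body 37 mm high, the silver hosel rises at its -y end. Origin: centre of its underside, 14 mm above the table. It stays in the nest, untouched by the hand.
- spare_head: Bystander: loose black club head standing on the table left of the fixture and farther away, 65 by 105 by 75 mm. Origin: centre of its underside.
- tape: Bystander: roll of brown tape lying flat left of the fixture, 72 mm across, 18 mm high. Origin: centre of its underside.
- marker: Bystander: red and white felt marker lying right of the fixture, 124 mm long, 14 mm thick. Origin: below its middle, on the table.
- stickers: Bystander: green roll of stickers lying flat right of the fixture and farther away, 70 mm across, 22 mm high. Origin: centre of its underside.

How it is judged:
By the outcome, as a careful person would: the job done as asked, in the order asked, and still so for the second after the job is handed in, with the robot touching nothing.
It also fails if it takes over 53 s, if anything falls off the work surface, if the arm or the gripper's body presses on something with over 40 N, if the wrist force passes 120 N, or if a joint passes its speed limit or range.

## Working session

There is one attempt and no reset: what is moved stays moved. The work goes in short steps, Python scripts to look and compute and a tool call to move; the robot and the scene stay as the last step left them, time stands still between calls to the robot, and variables do not carry over. Pictures are saved under pics/ and viewed, at most 10 in all, crops included, and the job is handed in when it is done.

Besides the shell and the picture viewer there is one more tool, called after ">>>" by a JSON object that holds its "name" and its "arguments". apply_moves: Moves the arm, as the interface text tells. Its arguments: {"type":"object","properties":{"targets":{"type":"array","items":{"type":"number"}}},"required":["targets"]}

```bash
mkdir -p pics
cat > h.py <<'E'
import numpy as np, cv2
from station import telemetry, viewer, env
def pts(p, m=None):
    d=p["range_z"]; v,u=np.nonzero((d>0) if m is None else (m&(d>0)))
    z=d[v,u]; c=np.c_[(u-p["cx"])/p["fx"]*z,(v-p["cy"])/p["fy"]*z,z,np.ones(len(z))]
    return (np.linalg.inv(p["world_to_cam"])@c.T).T[:,:3],u,v
def save(p,n): cv2.imwrite("pics/"+n,p["color"][:,:,::-1])
E
python3 - <<'E'
from h import *
for n in ["scene","side"]:
    p=viewer.get_image(n); save(p,n+"0.png"); np.savez(n+"0.npz",**{k:v for k,v in p.items()})
    print(n, np.linalg.inv(p["world_to_cam"])[:3,3])
    for t in ["fixture","strap","lever_grip","lever","head","spare_head","tape","marker","stickers"]:
        r=viewer.cut_out(p,t)
        for k in r[:1]:
            P,_,_=pts(p,k["region"])
            if len(P): print(t,round(k["score"],2),np.round(k["rect"]),np.median(P,0).round(3),np.percentile(P,3,axis=0).round(3),np.percentile(P,97,axis=0).round(3))
s=telemetry.get_state(); print(s["time"],s["tool_pos"],s["tcp_rot"],s["ft_force"])
E
```

```text
scene [-0.01926104 -0.20079844  0.9233044 ]
fixture 0.94 [280. 212. 382. 306.] [0.476 0.02  0.016] [ 0.415 -0.063  0.012] [0.588 0.191 0.103]
strap 0.64 [356. 213. 376. 272.] [ 0.55  -0.017  0.1  ] [ 0.47  -0.052  0.004] [0.653 0.023 0.188]
lever_grip 0.6 [369. 219. 372. 228.] [ 0.556 -0.014  0.187] [ 0.55  -0.02   0.115] [ 0.595 -0.     0.193]
lever 0.41 [366. 217. 374. 230.] [ 0.558 -0.013  0.184] [ 0.55  -0.022  0.111] [0.597 0.002 0.192]
head 0.72 [312. 242. 340. 272.] [0.472 0.076 0.046] [0.452 0.034 0.024] [0.521 0.117 0.064]
spare_head 0.66 [274. 185. 306. 213.] [0.618 0.292 0.047] [0.599 0.244 0.004] [0.646 0.333 0.076]
tape 0.74 [254. 228. 278. 253.] [0.462 0.27  0.018] [0.43  0.237 0.002] [0.496 0.306 0.023]
marker 0.6 [378. 278. 396. 313.] [ 0.466 -0.115  0.014] [ 0.415 -0.12   0.01 ] [ 0.527 -0.109  0.018]
stickers 0.9 [400. 238. 425. 260.] [ 0.637 -0.118  0.023] [ 0.61  -0.147  0.006] [ 0.672 -0.089  0.027]
side [ 0.16733614 -0.45428279  0.75672508]
fixture 0.18 [264. 220. 394. 328.] [ 0.481 -0.004  0.014] [ 0.414 -0.07   0.008] [0.607 0.185 0.114]
strap 0.62 [334. 220. 395. 288.] [ 0.553 -0.022  0.097] [ 0.47  -0.058  0.086] [0.645 0.016 0.184]
lever_grip 0.44 [365. 221. 381. 240.] [ 0.57  -0.018  0.161] [ 0.55  -0.025  0.111] [0.604 0.001 0.189]
lever 0.61 [366. 221. 383. 240.] [ 0.572 -0.017  0.156] [ 0.55  -0.025  0.11 ] [0.604 0.002 0.188]
head 0.71 [297. 241. 333. 276.] [0.473 0.067 0.043] [0.451 0.027 0.02 ] [0.518 0.11  0.065]
tape 0.75 [257. 203. 286. 231.] [0.46  0.263 0.015] [ 0.429  0.233 -0.   ] [0.493 0.299 0.019]
marker 0.7 [332. 317. 380. 346.] [ 0.469 -0.12   0.012] [ 0.417 -0.125 -0.   ] [ 0.524 -0.108  0.016]
stickers 0.59 [405. 277. 439. 311.] [ 0.637 -0.124  0.021] [ 0.609 -0.154  0.001] [ 0.673 -0.091  0.023]
1.0 [0.19692098 0.61940224 0.23130528] [-3.14150077e+00 -4.86348579e-06  2.83373528e+00] [0.07639219 0.14920879 0.41446523]
```

View pics/scene0.png

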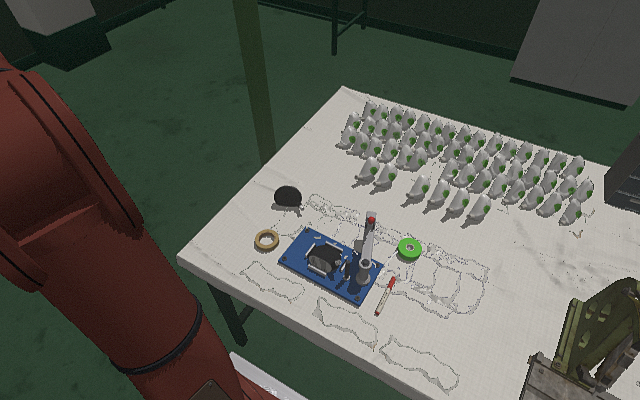

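View pics/side0.png

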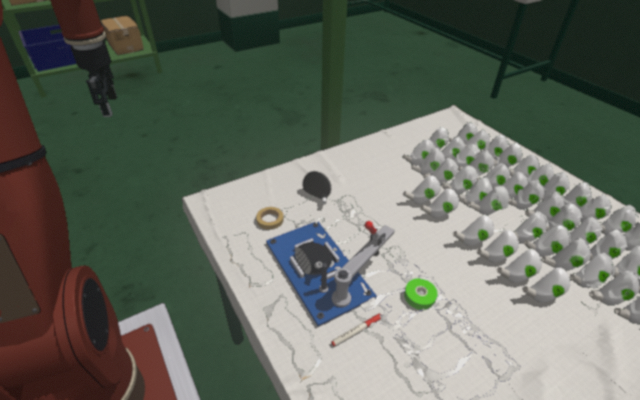

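The scene shows the blue plate at about (330,265), the strap pointing away from the robot from the pivot at (365,280), and the ball at (371,220). Next I fit the poses.

```bash
cat > fit.py <<'E'
from h import *
def fit(ps):
    B=[];S=[];R=[]
    for p in ps:
        P,u,v=pts(p); c=cv2.cvtColor(p["color"],cv2.COLOR_RGB2HSV)[v,u].astype(int)
        roi=(P[:,0]>.33)&(P[:,0]<.72)&(P[:,1]>-.17)&(P[:,1]<.25)
        b=roi&(abs(c[:,0]-110)<12)&(c[:,1]>120)&(P[:,2]<.022)&(P[:,2]>.004)
        B.append(P[b]); S.append(P[roi&(abs(P[:,2]-.098)<.007)&(c[:,1]<90)])
        R.append(P[roi&((c[:,0]<8)|(c[:,0]>172))&(c[:,1]>130)&(P[:,2]>.09)])
    out={}
    for n,b in zip(["scene","side"],B):
        r=cv2.minAreaRect(b[:,:2].astype(np.float32)*1000); print(n,"plate",r,np.median(b[:,2]))
    for n,s,r in zip(["scene","side"],S,R):
        rr=cv2.minAreaRect(s[:,:2].astype(np.float32)*1000)
        print(n,"strap",len(s),rr,"z",np.median(s[:,2]).round(3),"box",cv2.boxPoints(rr).round().tolist())
        if len(r): print(n,"ball",len(r),r.mean(0).round(3),r.min(0).round(3),r.max(0).round(3))
if __name__=="__main__":
    fit([dict(np.load(n+"0.npz")) for n in ["scene","side"]])
    crop=[cv2.resize(dict(np.load(n+"0.npz"))["color"][200:330,250:410],None,fx=2.5,fy=3,interpolation=cv2.INTER_CUBIC)[:,:,::-1] for n in ["scene","side"]]
    cv2.imwrite("pics/crop0.png",np.hstack(crop))
E
python3 fit.py
```

```text
scene plate ((536.0276489257812, 63.691261291503906), (269.3619384765625, 245.6310577392578), 87.94892120361328) 0.015430997126802737
side plate ((485.0333251953125, 59.419952392578125), (266.0323486328125, 144.8768768310547), 87.90807342529297) 0.012880532660209165
scene strap 523 ((560.6024169921875, -13.929279327392578), (196.49392700195312, 64.6416244506836), 7.849449634552002) z 0.099 box [[459.0, 5.0], [468.0, -59.0], [662.0, -33.0], [654.0, 32.0]]
scene ball 34 [ 0.557 -0.014  0.186] [ 0.549 -0.022  0.122] [ 0.616 -0.004  0.193]
side strap 880 ((558.5669555664062, -17.421310424804688), (195.48240661621094, 66.53565979003906), 7.81934118270874) z 0.097 box [[457.0, 2.0], [466.0, -64.0], [660.0, -37.0], [651.0, 29.0]]
side ball 46 [ 0.558 -0.022  0.18 ] [ 0.55  -0.027  0.156] [ 0.577 -0.015  0.19 ]
```

View pics/crop0.png

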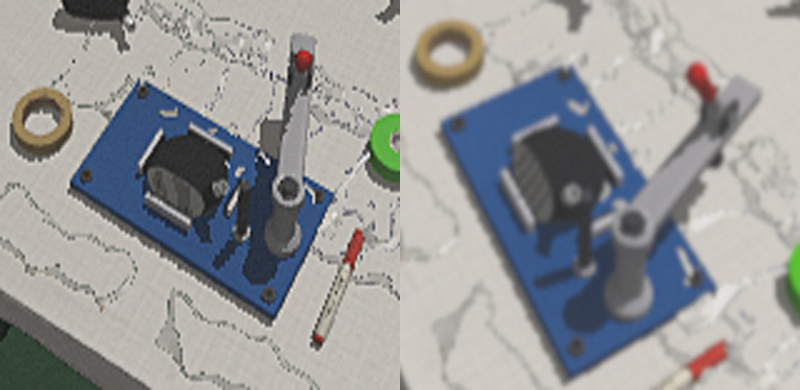

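>>> {"name": "apply_moves", "arguments": {"targets": [2.2,-3.3,0,-7.1,0,2.2,-3.3,0,-7.1,0,2.2,-3.3,0,-7.1,0,2.2,-3.3,0,-7.1,0,2.2,-3.3,0,-7.1,0]}}

```text
time: 1.42
tool_pos: [0.3077, 0.4527, 0.2314]
tcp_rot: [3.141, -0.0, 2.208]
ft_force: [-0.0, -0.1, -0.3]
grip_width: 0.0261
grip_force: 0.0
```

Run:
```python
from h import *
for n in ["scene","side"]:
    P,u,v=pts(p:=dict(np.load(n+"0.npz"))); 
    c=cv2.cvtColor(p["color"],cv2.COLOR_RGB2HSV)[v,u].astype(int)
    piv=np.array([.481,-.042]); d=P[:,:2]-piv; r=np.hypot(*d.T)
    h=np.degrees(np.arctan2(d[:,1],d[:,0]))
    m=(abs(P[:,2]-.098)<.006)&(r>.05)&(r<.2)&(abs(h-15)<25)
    q=P[m]; print(n,m.sum(),"heading",np.median(h[m]),"rmax",r[m].max())
    k=cv2.fitLine(q[:,:2].astype(np.float32),cv2.DIST_HUBER,0,.01,.01).ravel(); print(k,np.degrees(np.arctan2(k[1],k[0])))
```

```text
scene 286 heading 20.274055819022173 rmax 0.18331199608093662
[ 0.94319606  0.3322367   0.5783175  -0.0063324 ] 19.40459
side 471 heading 16.560410159828596 rmax 0.1809883044222271
[ 0.94644046  0.32287833  0.5825338  -0.01094925] 18.837084
```

>>> {"name": "apply_moves", "arguments": {"targets": [2.2,-3.3,0,-7.1,0,2.2,-3.3,0,-7.1,0,2.2,-3.3,0,-7.1,0,2.2,-3.3,0,-7.1,0,2.2,-3.3,0,-7.1,0]}}

```text
time: 1.83
tool_pos: [0.4177, 0.2877, 0.2316]
tcp_rot: [3.141, -0.001, 1.589]
ft_force: [1.2, 0.5, 0.3]
grip_width: -0.0
grip_force: 0.0
```

>>> {"name": "apply_moves", "arguments": {"targets": [2.3,-3.3,0,-7.1,0,2.3,-3.3,0,-7.1,0,2.3,-3.3,0,-7.1,0,2.3,-3.3,0,-7.1,0,2.3,-3.3,0,-7.1,0]}}

```text
time: 2.25
tool_pos: [0.5327, 0.1226, 0.2318]
tcp_rot: [3.141, -0.001, 0.969]
ft_force: [0.8, 0.6, -0.2]
grip_width: 0.0002
grip_force: 0.0
```

>>> {"name": "apply_moves", "arguments": {"targets": [2.4,-3.3,0,-7.1,0,2.4,-3.3,0,-7.1,0,2.4,-3.3,0,-7.1,0,2.4,-3.3,0,-7.1,0,2.0,-3.0,0,-2,0]}}

```text
time: 2.67
tool_pos: [0.6492, -0.0395, 0.2314]
tcp_rot: [3.141, -0.0, 0.437]
ft_force: [-0.2, 0.6, -0.1]
grip_width: -0.0001
grip_force: 0.0
```

>>> {"name": "apply_moves", "arguments": {"targets": [0,-0.3,-3.5,-2,0,0,0,-4,-2,0,0,0,-4,-2,0,0,0,-3.0,0,0,0,0,-0.7,0,0]}}

```text
time: 3.08
tool_pos: [0.6447, -0.0401, 0.0738]
tcp_rot: [-3.139, 0.007, 0.34]
ft_force: [-1.3, 0.1, -0.4]
grip_width: -0.0004
grip_force: 0.0
```

Run:
```python
from h import *
a=viewer.get_image("scene");b=viewer.get_image("side")
cv2.imwrite("pics/c1.png",np.hstack([cv2.resize(p["color"][190:320,250:410],None,fx=2.5,fy=3,interpolation=cv2.INTER_CUBIC)[:,:,::-1] for p in (a,b)]))
s=telemetry.get_state();print(s["tool_pos"],s["tcp_rot"],s["ft_force"],s["q"])
```

```text
[ 0.64705578 -0.04045698  0.07828703] [-3.14101901e+00  2.83544785e-03  3.40082897e-01] [1.30386726 0.01880619 0.68337678] [-0.53101944  0.53169978  0.70297499  1.66219698 -0.37765076  1.09108816
 -0.94884436]
```

View pics/c1.png

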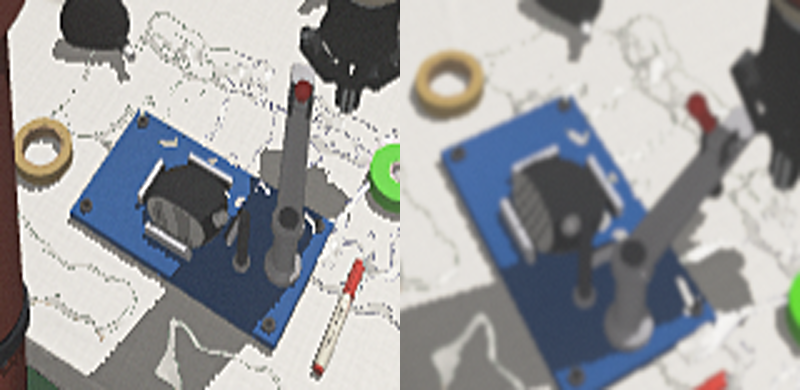

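>>> {"name": "apply_moves", "arguments": {"targets": [-0.2,0.8,0,0,0,-0.2,0.8,0,0,0,-0.1,0.7,0,0,0,-0.2,0.8,0,3,0,-0.2,0.8,0,3,0]}}

```text
time: 3.6
tool_pos: [0.64, -0.0001, 0.0812]
tcp_rot: [3.141, -0.003, 0.448]
ft_force: [2.2, -0.0, 0.3]
grip_width: -0.0003
grip_force: 0.6
```

>>> {"name": "apply_moves", "arguments": {"targets": [-0.3,0.9,0,3.5,0,-0.3,1.0,0,3.5,0,-0.4,0.9,0,3.5,0,-0.5,0.9,0,3.5,0,-0.5,0.9,0,3.5,0]}}

```text
time: 4.02
tool_pos: [0.6197, 0.046, 0.0811]
tcp_rot: [3.14, -0.003, 0.754]
ft_force: [-0.4, -0.6, 0.8]
grip_width: -0.0003
grip_force: 0.6
```

>>> {"name": "apply_moves", "arguments": {"targets": [-0.5,0.8,0,3.5,0,-0.6,0.8,0,3.5,0,-0.7,0.7,0,3.5,0,-0.7,0.7,0,3.5,0,-0.7,0.7,0,3.5,0]}}

```text
time: 4.43
tool_pos: [0.5875, 0.0828, 0.081]
tcp_rot: [3.14, -0.002, 1.059]
ft_force: [0.6, -2.3, -0.0]
grip_width: -0.0
grip_force: 0.6
```

Run:
```python
from h import *
a=viewer.get_image("scene");b=viewer.get_image("side")
cv2.imwrite("pics/c2.png",np.hstack([cv2.resize(p["color"][190:320,250:410],None,fx=2.5,fy=3,interpolation=cv2.INTER_CUBIC)[:,:,::-1] for p in (a,b)]))
s=telemetry.get_state();print(s["tool_pos"],s["tcp_rot"],s["ft_force"],s["q"])
```

```text
[0.58672168 0.08399228 0.08071619] [ 3.14133117e+00 -2.51533674e-03  1.05931403e+00] [ 0.21394919 -0.68787965  0.44247108] [-0.66499808  0.37575767  0.54798291  1.80261371 -0.22786999  1.02408537
 -0.54047421]
```

View pics/c2.png

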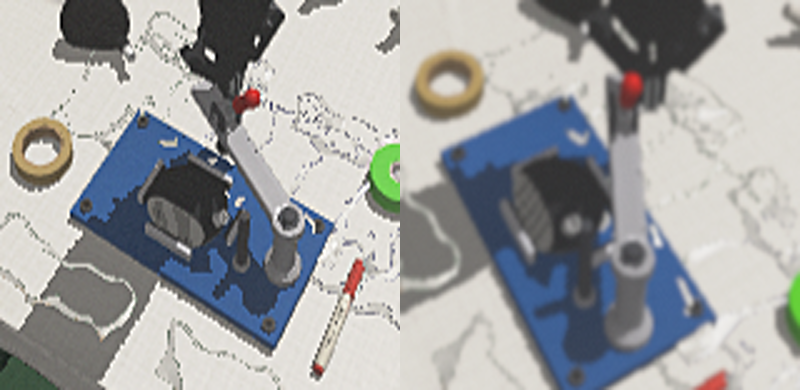

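The strap is following the finger (strap tip around (215,100) in the left crop), and I continue the arc.

>>> {"name": "apply_moves", "arguments": {"targets": [-0.8,0.6,-0.1,3.5,0,-0.8,0.5,-0.1,3.5,0,-0.8,0.5,0,3.5,0,-0.9,0.5,0,3.5,0,-0.9,0.4,0,3.5,0]}}

```text
time: 4.95
tool_pos: [0.5458, 0.1069, 0.0784]
tcp_rot: [3.139, -0.001, 1.361]
ft_force: [0.2, 0.8, 0.3]
grip_width: -0.0
grip_force: 0.6
```

>>> {"name": "apply_moves", "arguments": {"targets": [-0.6,0.2,0,3.5,0,-0.6,0.2,0,3,0,-0.4,0.1,0,2,0,-0.3,0,0,1,0,-0.2,0,0,0,0]}}

```text
time: 5.37
tool_pos: [0.5245, 0.1117, 0.0782]
tcp_rot: [3.14, -0.001, 1.526]
ft_force: [2.0, 0.5, 0.6]
grip_width: -0.0
grip_force: 0.5
```

>>> {"name": "apply_moves", "arguments": {"targets": [-0.3,0,0,0,0,-0.2,0,0,0,0,-0.2,0,0,0,0,0,0,0,0,0]}}

```text
time: 5.7
tool_pos: [0.5166, 0.1113, 0.0773]
tcp_rot: [-3.141, 0.0, 1.526]
ft_force: [0.6, -0.1, 0.9]
grip_width: 0.0001
grip_force: 0.1
```

>>> {"name": "apply_moves", "arguments": {"targets": [-0.2,0,0,0,0,0,0,0,0,0]}}

```text
time: 5.87
tool_pos: [0.5156, 0.1113, 0.0774]
tcp_rot: [3.14, -0.0, 1.526]
ft_force: [4.8, 0.0, -2.3]
grip_width: 0.0002
grip_force: 2.4
```

>>> {"name": "apply_moves", "arguments": {"targets": [-0.2,0,0,0,0,0,0,0,0,0]}}

```text
time: 6.03
tool_pos: [0.5155, 0.1113, 0.0778]
tcp_rot: [3.136, -0.0, 1.526]
ft_force: [12.8, 0.4, -9.4]
grip_width: -0.0001
grip_force: 6.5
```

>>> {"name": "apply_moves", "arguments": {"targets": [1.0,0.2,0,0,0,2.0,0.5,0,0,0,3.0,0.5,1,0,0,1,0.5,3,0,0,0,0,4,0,0]}}

```text
time: 6.45
tool_pos: [0.5826, 0.129, 0.1549]
tcp_rot: [-3.136, 0.004, 1.527]
ft_force: [0.6, 1.5, 0.8]
grip_width: -0.0001
grip_force: 0.0
```

>>> {"name": "apply_moves", "arguments": {"targets": [0,0,4,0,0,0,0,4,0,0,0,0,3,0,0,0,0,0,0,0,0,0,0,0,0]}}

```text
time: 6.87
tool_pos: [0.5837, 0.1286, 0.269]
tcp_rot: [3.14, -0.001, 1.526]
ft_force: [0.5, -0.7, -0.5]
grip_width: -0.0001
grip_force: 0.0
```

```bash
cat > look.py <<'E'
from h import *
import sys
ps=[viewer.get_image("scene"),viewer.get_image("side")]
cv2.imwrite("pics/%s.png"%sys.argv[1],np.hstack([cv2.resize(p["color"][190:320,250:410],None,fx=2.5,fy=3,interpolation=cv2.INTER_CUBIC)[:,:,::-1] for p in ps]))
for p in ps:
    P,u,v=pts(p); c=cv2.cvtColor(p["color"],cv2.COLOR_RGB2HSV)[v,u].astype(int)
    roi=(P[:,0]>.4)&(P[:,0]<.6)&(P[:,1]>-.08)&(P[:,1]<.17)&(P[:,2]>.09)&(P[:,2]<.2)
    q=P[roi&((c[:,0]<8)|(c[:,0]>172))&(c[:,1]>130)]
    if len(q): print("red",len(q),q.mean(0).round(4),q.min(0).round(3),q.max(0).round(3))
    s=P[roi&(abs(P[:,2]-.098)<.006)&(c[:,1]<90)&(P[:,1]>.06)]
    if len(s): k=cv2.fitLine(s[:,:2].astype(np.float32),cv2.DIST_HUBER,0,.01,.01).ravel(); print("strap",len(s),k.round(3),np.degrees(np.arctan2(k[1],k[0])),s.min(0).round(3),s.max(0).round(3))
s=telemetry.get_state();print(s["time"],s["tool_pos"],s["tcp_rot"],s["ft_force"])
E
python3 look.py c3
```

```text
red 62 [0.4835 0.0461 0.1767] [0.479 0.031 0.151] [0.492 0.066 0.193]
strap 195 [0.047 0.999 0.486 0.104] 87.3232 [0.474 0.06  0.092] [0.503 0.139 0.104]
red 37 [0.4825 0.0325 0.1836] [0.477 0.028 0.159] [0.489 0.046 0.189]
strap 211 [0.046 0.999 0.486 0.097] 87.36396 [0.473 0.06  0.092] [0.503 0.136 0.104]
6.9667 [0.58237213 0.12841962 0.26615999] [-3.13954723e+00  6.80452236e-04  1.52656199e+00] [ 0.43030813  0.15501021 -0.02070721]
```

View pics/c3.png

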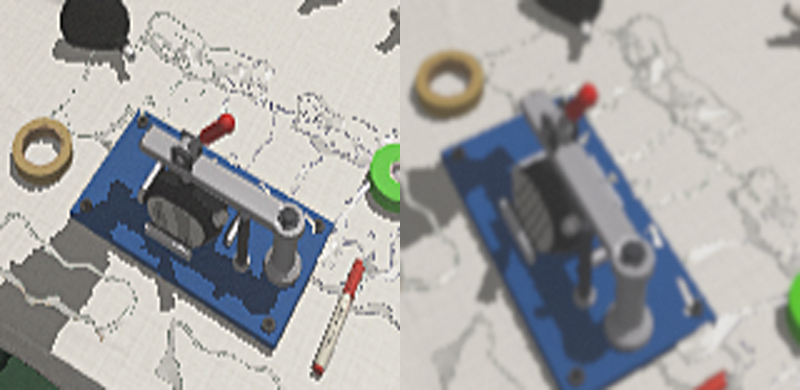

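The strap lies along the fixture axis (from (290,215) to (150,140)), with the ball up at (225,122) in the left crop. Now I go over the ball.

>>> {"name": "apply_moves", "arguments": {"targets": [-2.4,-2.1,0,0,0,-2.4,-2.1,0,0,0,-2.5,-2.1,-1,0,0,-2.5,-2.1,-2,0,0,0,0,-2.6,0,0]}}

```text
time: 7.38
tool_pos: [0.4817, 0.0403, 0.2108]
tcp_rot: [-3.141, -0.001, 1.522]
ft_force: [2.6, -1.0, -0.3]
grip_width: -0.0001
grip_force: 0.0
```

>>> {"name": "apply_moves", "arguments": {"targets": [0,0,-0.6,0,0,0,0,-0.4,0,0,0,0,0,0,0]}}

```text
time: 7.63
tool_pos: [0.4848, 0.045, 0.2005]
tcp_rot: [-3.14, 0.001, 1.527]
ft_force: [0.5, 0.2, -0.0]
grip_width: 0.0
grip_force: 0.0
```

>>> {"name": "apply_moves", "arguments": {"targets": [0,-0.1,-0.4,0,0,0,-0.2,-0.4,0,0,0,-0.3,-0.4,0,0,0,-0.3,-0.3,0,0]}}

```text
time: 7.97
tool_pos: [0.4857, 0.0349, 0.1868]
tcp_rot: [3.141, 0.001, 1.527]
ft_force: [-2.5, -3.4, 10.0]
grip_width: -0.0001
grip_force: 4.7
```

>>> {"name": "apply_moves", "arguments": {"targets": [0,-0.6,-0.4,0,0,0,-0.5,-0.5,0,0,0,-0.5,-0.6,0,0]}}

```text
time: 8.22
tool_pos: [0.4857, 0.0177, 0.1722]
tcp_rot: [3.14, 0.001, 1.526]
ft_force: [-2.8, -6.4, 11.1]
grip_width: -0.0
grip_force: 5.3
```

>>> {"name": "apply_moves", "arguments": {"targets": [-0.2,-0.3,-0.4,0,0,-0.1,-0.4,-0.6,0,0,-0.1,-0.3,-0.6,0,0,0,-0.3,-0.7,0,0]}}

```text
time: 8.55
tool_pos: [0.4824, 0.005, 0.1492]
tcp_rot: [3.138, 0.001, 1.525]
ft_force: [0.3, -3.8, 4.9]
grip_width: -0.0002
grip_force: 2.6
```

>>> {"name": "apply_moves", "arguments": {"targets": [-0.1,-0.2,-0.7,0,0,0,-0.2,-0.7,0,0,0,-0.1,-0.5,0,0,0,0,-0.3,0,0,0,0,0,0,0]}}

```text
time: 8.97
tool_pos: [0.4796, 0.0015, 0.1257]
tcp_rot: [-3.141, 0.0, 1.527]
ft_force: [0.3, 0.1, 0.6]
grip_width: -0.0001
grip_force: 0.3
```

>>> {"name": "apply_moves", "arguments": {"targets": [0,0,-0.2,0,0,0,0,-0.1,0,0,0,0,0,0,0]}}

```text
time: 9.22
tool_pos: [0.4799, 0.0016, 0.1239]
tcp_rot: [-3.141, -0.0, 1.527]
ft_force: [-2.9, -2.2, 10.5]
grip_width: 0.0001
grip_force: 5.4
```

>>> {"name": "apply_moves", "arguments": {"targets": [0,0,-0.1,0,0,0,0,0,0,0]}}

```text
time: 9.38
tool_pos: [0.4801, 0.0015, 0.1235]
tcp_rot: [3.141, -0.001, 1.527]
ft_force: [-6.3, -4.2, 18.4]
grip_width: -0.0002
grip_force: 8.8
```

>>> {"name": "apply_moves", "arguments": {"targets": [0,0,-0.1,0,0,0,0,0,0,0]}}

```text
time: 9.55
tool_pos: [0.4803, 0.0015, 0.1231]
tcp_rot: [3.141, -0.001, 1.527]
ft_force: [-7.5, -4.4, 25.1]
grip_width: 0.0002
grip_force: 12.3
```

>>> {"name": "apply_moves", "arguments": {"targets": [0,0,0.5,0,0,0,0,2,0,0,0,0,4,0,0,0,0,4,0,0,2,0,3,0,0]}}

```text
time: 9.97
tool_pos: [0.498, 0.0018, 0.2592]
tcp_rot: [-3.141, -0.002, 1.527]
ft_force: [2.9, -0.8, -0.4]
grip_width: -0.0002
grip_force: 0.0
```

>>> {"name": "apply_moves", "arguments": {"targets": [4,0,0,0,0,4,0,0,0,0,4,0,0,0,0,2,0,0,0,0,0,0,0,0,0]}}

```text
time: 10.38
tool_pos: [0.6424, 0.003, 0.2539]
tcp_rot: [-3.139, 0.002, 1.528]
ft_force: [-0.7, 0.2, -0.3]
grip_width: -0.0003
grip_force: 0.0
```

```bash
python3 look.py c4
```

```text
red 93 [0.4836 0.0167 0.1219] [ 0.477 -0.007  0.116] [0.493 0.044 0.127]
strap 173 [0.198 0.98  0.487 0.115] 78.5773 [0.473 0.061 0.093] [0.503 0.139 0.104]
red 81 [0.482  0.0078 0.12  ] [ 0.478 -0.012  0.115] [0.488 0.035 0.125]
strap 174 [0.207 0.978 0.482 0.1  ] 78.025635 [0.473 0.061 0.092] [0.503 0.136 0.103]
10.4833 [0.63967996 0.00184269 0.25493587] [-3.13901473e+00  8.73019181e-04  1.52680436e+00] [-0.58378826 -0.24940288  0.57288479]
```

View pics/c4.png

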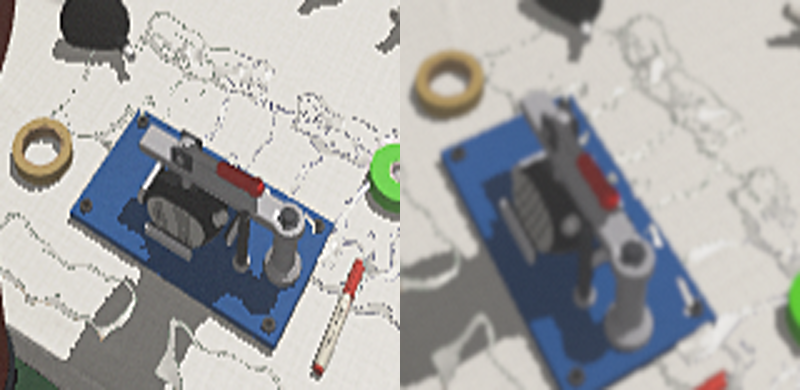

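Run:
```python
import cv2,numpy as np
a,b=[cv2.imread(f"pics/c{i}.png",0).astype(np.float32) for i in (3,4)]
# strap tip vs plate reference corners, in native px (crop scale 2.5 x 3)
for n,(x0,x1,y0,y1) in dict(scene_tip=(130,182,118,168),side_tip=(515,550,85,125),ref_scene=(270,335,180,260),ref_head=(145,225,180,260),side_pivot=(605,665,225,330)).items():
    s,r=cv2.phaseCorrelate(a[y0:y1,x0:x1].copy(),b[y0:y1,x0:x1].copy(),cv2.createHanningWindow((x1-x0,y1-y0),cv2.CV_32F)); print(n,round(s[0]/2.5,3),round(s[1]/3,3),round(r,2))
```

```text
scene_tip -0.164 -0.08 0.72
side_tip -0.049 -0.006 0.94
ref_scene -0.009 0.013 0.93
ref_head -0.051 -0.003 0.69
side_pivot 0.014 0.002 0.82
```

The strap tip and the head moved less than 0.2 px, the lever is down, and the hand is clear, so I'm handing in.

```bash
python3 -c "
from station import env; print(env.close_job())"
```

```text
the job is handed in; nothing more can be done
None
```

The job is handed in with the strap swung onto its stop, the cam lever then pushed fully down (ball about 116 mm above the table) and the hand clear; I did not measure the foot's pressure on the head directly, and the hand-in returned no verdict.

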